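# Lock a tapered tool holder upright in the setting fixture

### The arm

A 7-joint arm with a two-finger parallel gripper is mounted at the origin on the work surface. World frame = base frame: x ahead of the robot, y to its left, z up, the work surface at z = 0. Lengths are in m, angles in rad, forces in N, time in s.
With the tool pointing down it reaches from about 0.35 to 0.9 m from the base axis. Payload 8.1 kg.
Tool frame: the origin (TCP) lies between the finger pads; the fingertips stand 17 mm ahead of it and the grasp point (between the pads) lies 2 mm behind it; z points along the fingers, y is the line along which they close (so a half turn about z gives the same grasp; the last joint's range is limited). The gripper opens to 85 mm and grips with 20 to 120 N. Pads are 22 mm wide; open, the fingers measure 114 mm over their backs; the gripper's body (76 mm by 85 mm) begins 54 mm behind the grasp point. The pads swing forward as they close: fully open they stand 13 mm farther back than shut.
Start: joints at [1.107, 0.434, 0.025, 1.573, -0.012, 1.134, -0.075], TCP at [0.221, -0.585, 0.248] pointing down, gripper open.
Joint ranges: [-2.62, 2.62], [-0.44, 2.09], [-1.27, 1.32], [0.08, 2.57], [-1.32, 4.46], [0.12, 2], [-2.74, 2.74]. Speed limits (rad/s): [2.22, 2.22, 3.01, 3.01, 3.14, 3.14, 3.14].

### API

Orientations are given as a rotation vector (axis times angle).
In Python, from station import bot gives the robot as it stands.
- The arm moves only by the tool move_arm, never from a script. Its argument "targets" is a list that holds one entry, the list of rows, each a list of 4 numbers: the shift along the tool's x, y, z in mm, then the turn about the tool's z in degrees. In form: [[[x, y, z, turn], ...]]. A call has 1 to 20 rows; each row shifts and turns the commanded pose from where the row before left it, along the tool's axes as they then stand; what a row does not reach is not made up. A row lasts 1/10 s, in which the tool goes at most 50 mm and 8.59 degrees, less where a joint would pass 70% of its speed; a pose out of reach is approached as far as the arm can. A call with a gripper value outside its range is refused whole. "jaw" is the opening, from -1 (shut) to 1 (fully open), set as the call begins (left out, the last holds). The fingers move at their own pace and stop on an object; "squeeze" is the grip in N (left out, the last holds). Time passes only in rows, so rows that do not move let the fingers close. It gives the time, the measured TCP pose, the force, the opening and the grip force at its end, in the units of the state.
- bot.observe(): the state, without advancing time (a new reading comes with each control period).
- bot.capture(name): name is "scene" or "side" or "wrist"; returns the picture (420x560x3 uint8, red, green, blue); there is no depth.
- bot.camera_params(name): a dict with "fx", "fy", "cx", "cy" (pixels), "pose" (4x4, takes a point from camera to world coordinates). Camera axes: x right, y down, z forward; pixel columns grow to the right and rows downward; lengths in m; the calibration is good to about 2 mm. A picture is of the moment at which its call begins: read the wrist's pose just before it. camera_params takes no time and is no camera call; for the wrist camera it gives the pose at the moment of the call.
- bot.job_done(): hands the job in; it is judged then, once.
The state is a dict: "clock": time; "qpos": joint angles; "qd": joint speeds; "joint_efforts": joint torques, N m; "tcp_pos": TCP position; "ee_rot": TCP orientation; "ft_force": force on the tool from outside, world axes, zero at the start; "moment": the same for the moment, N m; "grip_width": finger opening in m; "gripper_force": force on a finger pad.
Only numpy, scipy, OpenCV 4.12 (cv2) and the standard library are available. Lean on these libraries where they do the work, as an engineer would, in place of code of your own. Each camera call takes 0.05 s, during which the arm holds its last target. There are 200 camera calls.

### The job

Get the tool holder with the orange nut ready for a cutter change: swing the red dust cover well clear of the fixture's socket, take the orange holder out of the slanted rack, and stand it upright in the tapered socket, setting it down gently until its flange is fully home on the rim. Then slide the yellow lock fork fully in over its flange, and let go; leave the cover open and the other holders and everything else where they are.

Things in the scene. Friction and masses are not known exactly. Their poses are not given: they have to be found in the camera images.
- orange_holder_mid (a point): Middle of the tool holder with the orange nut, on its axis, 56 mm from either end (orange_holder gives its shape); z along the axis, taper to nut. The 40 mm round nose, to be gripped, runs from 1 to 56 mm along +z. It starts in any hole of the rack, leaning 35 degrees, and pulls out freely along its axis (45 mm to clear). Fully home in the fixture, this point is 11 mm above socket.
- orange_holder: The same holder, rigid, 112 mm long, about 0.45 kg: steel taper 45 mm long (18 mm across at the tip, 34 at the top), dark flange 60 mm across and 12 thick, then a round nose 40 mm across and 55 long whose upper 38 mm is the orange collet nut. Origin: centre of the taper's tip; z along the axis towards the nut.
- blue_holder: Holder of the same shape with a blue nut, to be left in the rack. Origin: centre of the taper's tip; z along its axis towards the nut.
- green_holder: Holder of the same shape with a green nut, to be left in the rack. Origin: centre of the taper's tip; z along its axis towards the nut.
- rack: Fixed slanted rack, 130 x 290 x about 100 mm: grey plate 86 x 290 x 14 mm leaning 35 degrees, its face looking up and to the rack's front (-x of the rack, roughly towards the robot), with three holes 95 mm apart in a level row along the rack's y; in each a holder, flange on the plate. Origin: centre of the underside, on the table; z up.
- fixture: Fixed blue setting fixture, 110 x 190 mm, block top 67 mm and rails of the fork 93 mm high. Origin on the table straight under the socket's centre; z up, y towards the lock fork. The block reaches from -65 mm to 125 mm along y.
- socket (a point): Centre of the mouth of the fixture's tapered steel socket, 70 mm above the table, level with its flat rim (about 58 mm across); z up, y towards the fork. The socket matches the holder's taper with 0.8 mm clearance all round: 45 mm deep, 35.6 mm across at the mouth, 19.6 at the bottom. Fully home, the holder's flange lies flat on the rim.
- cover (a joint): Red round dust cover of the socket (62 mm across, 6 mm thick, 3 mm above the rim), swinging level about an upright pivot; rad. 0: right over the socket; grows counter-clockwise seen from above to its stop at 1.8, wholly beside the socket; the socket is clear from 1.3 on. Light friction (1 N at the knob); stays where left.
- cover_knob (a point): Middle of the upright black knob on the cover, 16 mm in diameter, from 21 mm below this point (cover's upper face) to 15 mm above; 61 mm from the pivot, and over the socket's centre when the cover is at 0. It is 100 mm above the table.
- cover_pivot (a point): Point on the upright axis about which the cover swings.
- fork (a joint): Yellow lock fork, a level plate 6 mm thick sliding on the fixture along its y, towards the socket (-y) as the value grows; m. 0: open, clear of the socket. 0.048: stop, locked, its two prongs on both sides of the nose, 3 mm above the flange. It cannot pass if the flange is not down. Friction 2 N; stays where left.
- fork_knob (a point): Middle of the fork's upright black knob, 18 mm in diameter, from 19 mm below this point (fork's upper face) to 15 mm above; 112 mm from the socket's centre along the fixture's y when open, 64 mm when locked. It is 110 mm above the table.
- mug: Blue mug, 80 mm across and 95 mm high; origin under its centre. Bystander.
- oil_bottle: Yellow plastic bottle, 56 mm across and 150 mm high; origin under its centre. Bystander.
- spanner: Spanner 190 mm long lying on the table, in front, origin under its middle, along its x, 8 mm thick. Bystander.
- screwdriver: Screwdriver 180 mm long lying on the table in front, origin under its middle, along its x. Bystander.
- multimeter: Yellow multimeter 150 x 80 x 34 mm lying flat; origin under its centre. Bystander.
- screw_jar: Clear jar with steel cap, 66 mm across and 70 mm high; origin under its centre. Bystander.
Mind the look-alikes: they are no part of the job. What is shaped like the orange_holder but pink is not meant.

How it is judged:
By the outcome, as a careful person would: the job done as asked, in the order asked, and still so for the second after the job is handed in, with the robot touching nothing.
It also fails if it takes over 67 s, if anything falls off the work surface, if the arm or the gripper's body presses on something with over 40 N, if the wrist force passes 120 N, or if a joint passes its speed limit or range.

## Working session

There is one attempt and no reset: what is moved stays moved. The work goes in short steps, Python scripts to look and compute and a tool call to move; the robot and the scene stay as the last step left them, time stands still between calls to the robot, and variables do not carry over. Pictures are saved under pics/ and viewed, at most 10 in all, crops included, and the job is handed in when it is done.

Besides the shell and the picture viewer there is one more tool, called after "Request:" by a JSON object that holds its "fn" and its "kwargs". move_arm: Moves the arm, as the interface text tells. Its arguments: {"type":"object","properties":{"targets":{"type":"array","items":{"type":"array","items":{"type":"array","items":{"type":"number"}}}},"jaw":{"type":"number"},"squeeze":{"type":"number"}},"required":["targets"]}

```bash
ls; mkdir -p pics
python3 - <<'E'
from station import bot
import cv2,numpy as np
print({k:np.round(v,3) for k,v in bot.observe().items()})
for n in("scene","side"):
    im=bot.capture(n); cv2.imwrite(f"pics/{n}0.png",im[:,:,::-1])
    p=bot.camera_params(n); print(n,[round(p[k],1) for k in("fx","fy","cx","cy")],np.round(p["pose"],3).tolist())
a=cv2.imread("pics/scene0.png");b=cv2.imread("pics/side0.png")
E
```

```text
pics
{'clock': np.float64(0.0), 'qpos': array([ 1.107,  0.435,  0.025,  1.574, -0.012,  1.134, -0.075]), 'qd': array([-0.001, -0.   , -0.   , -0.001,  0.001,  0.001, -0.001]), 'joint_efforts': array([-0.0000e+00, -6.7049e+01,  1.0250e+00, -3.1621e+01,  1.6000e-02,
        1.3000e-02, -0.0000e+00]), 'tcp_pos': array([ 0.22 , -0.584,  0.248]), 'ee_rot': array([-3.089e+00, -5.630e-01,  1.000e-03]), 'ft_force': array([0.707, 0.378, 0.057]), 'moment': array([-0.01 ,  0.008, -0.012]), 'gripper_force': np.float64(0.0), 'grip_width': np.float64(0.085)}
scene [445.7, 445.7, 279.7, 208.0] [[-0.303, 0.79, -0.532, 1.135], [0.953, 0.243, -0.181, 0.201], [-0.014, -0.562, -0.827, 1.061], [0.0, 0.0, 0.0, 1.0]]
side [414.7, 414.7, 279.7, 209.6] [[0.925, -0.279, 0.257, 0.28], [-0.38, -0.675, 0.633, -0.6], [-0.003, -0.683, -0.73, 0.778], [0.0, 0.0, 0.0, 1.0]]
```

View pics/scene0.png

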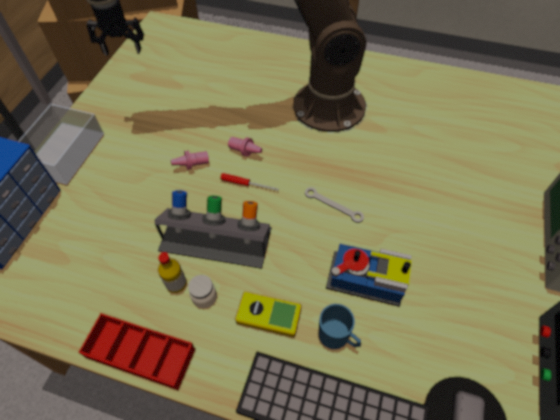

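View pics/side0.png

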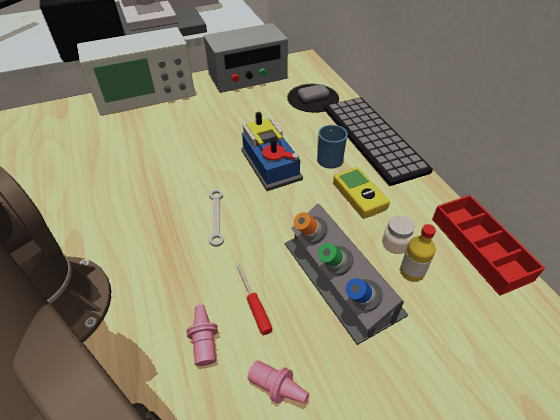

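Scene view: the orange nut is at about (250,210), green at (214,205) and blue at (179,199), all in the rack. Two pink look-alikes lie on the table at (190,159) and (245,147). The fixture's cover knob is at (356,258) and its fork knob at (406,267). In the side view the orange nut is at (305,224), the cover knob at (274,147) and the fork knob at (259,119). The holder meant is the orange one in the rack, not the pink ones. I'll confirm that in an enlarged crop.

```bash
cat > h.py <<'E'
import numpy as np, cv2
from station import bot
def ray(n,u,v,p=None):
    p=p or bot.camera_params(n); T=np.array(p["pose"])
    d=T[:3,:3]@np.array([(u-p["cx"])/p["fx"],(v-p["cy"])/p["fy"],1.]); return T[:3,3],d/np.linalg.norm(d)
def tri(rays):
    A=sum(np.eye(3)-np.outer(d,d) for o,d in rays); b=sum((np.eye(3)-np.outer(d,d))@o for o,d in rays)
    x=np.linalg.solve(A,b); return x,[np.linalg.norm(np.cross(x-o,d)) for o,d in rays]
def plane(n,u,v,z,p=None):
    o,d=ray(n,u,v,p); return o+d*(z-o[2])/d[2]
def proj(n,X,p=None):
    p=p or bot.camera_params(n); T=np.array(p["pose"]); c=T[:3,:3].T@(np.array(X)-T[:3,3])
    return c[0]/c[2]*p["fx"]+p["cx"],c[1]/c[2]*p["fy"]+p["cy"]
E
python3 - <<'E'
from h import *
a=cv2.imread("pics/scene0.png");b=cv2.imread("pics/side0.png")
c=lambda im,x,y:cv2.resize(im[y:y+72,x:x+98],(392,288),interpolation=cv2.INTER_CUBIC)
cv2.imwrite("pics/crop0.png",np.vstack([np.hstack([c(a,200,190),c(a,322,230)]),np.hstack([c(b,270,195),c(b,225,105)])]))
for n,im in(("scene",a),("side",b)):
    h=cv2.cvtColor(im,cv2.COLOR_BGR2HSV)
    for nm,lo,hi in(("orange",(6,180,120),(16,255,255)),("red",(0,180,90),(4,255,255)),("green",(50,150,60),(75,255,255)),("blue",(105,150,60),(125,255,255))):
        m=cv2.inRange(h,lo,hi); k,_,s,ce=cv2.connectedComponentsWithStats(m)
        print(n,nm,[(s[i].tolist(),ce[i].round(1).tolist()) for i in range(1,k) if s[i,4]>40])
E
```

```text
scene orange [([243, 201, 14, 18, 193], [249.1, 209.5])]
scene red [([222, 174, 27, 11, 147], [234.4, 179.2]), ([339, 250, 29, 22, 351], [353.8, 261.6]), ([160, 252, 9, 11, 70], [163.7, 257.3]), ([80, 315, 112, 72, 3495], [139.8, 352.2]), ([543, 326, 8, 11, 73], [546.3, 330.8])]
scene green [([208, 197, 13, 15, 161], [213.7, 204.6]), ([543, 369, 9, 12, 86], [546.8, 374.5])]
scene blue [([0, 137, 30, 45, 707], [9.8, 154.5]), ([173, 192, 13, 15, 175], [178.7, 198.9]), ([336, 246, 13, 19, 96], [340.5, 253.7]), ([370, 258, 7, 13, 67], [373.2, 263.6]), ([333, 273, 70, 22, 359], [361.9, 281.9])]
side orange [([294, 213, 23, 20, 254], [305.6, 222.3])]
side red [([231, 74, 8, 8, 44], [234.8, 77.4]), ([263, 145, 31, 15, 274], [275.7, 152.9]), ([438, 195, 106, 100, 2989], [489.7, 243.8]), ([423, 225, 13, 13, 121], [428.5, 230.4]), ([248, 293, 24, 42, 464], [259.2, 313.6])]
side green [([319, 244, 24, 21, 307], [330.8, 254.6])]
side blue [([243, 133, 57, 51, 789], [275.4, 165.1]), ([276, 139, 18, 14, 86], [284.3, 144.9]), ([346, 278, 26, 25, 405], [359.0, 290.4])]
```

View pics/crop0.png

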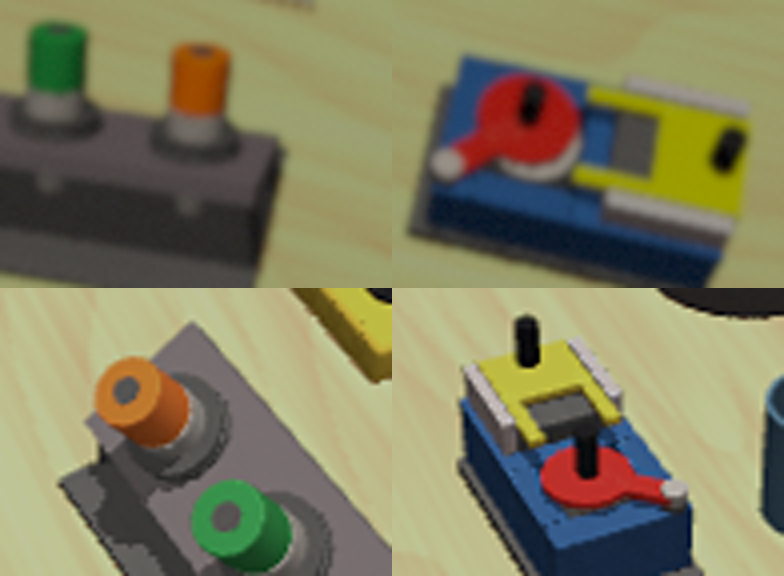

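The crop confirms the orange-nut holder in the rack's end hole. Its nut face is at scene (250.5,202.5) and side (302,220.5). The cover is closed, with its knob top at scene (357.5,252) and side (273.5,140). The fork knob top is at (408,263) and (258.7,112.5), and the pivot at (336,270) and (295.5,155).

Run:
```python
from h import *
P={"nutend":((250.5,202.8),(302,220.5)),"greenend":((214.2,196.7),(327.2,252.2)),"ck_top":((357.5,252),(273.5,140.5)),"fk_top":((408,263.5),(258.7,113)),"pivot":((335.7,270),(295.5,155)),
"orange":((249.1,209.5),(305.6,222.3)),"green":((213.7,204.6),(330.8,254.6)),"blue":((178.7,198.9),(359,290.4)),"mug":((337,315),(332,135))}
R={}
for k,(a,b) in P.items():
    x,e=tri([ray("scene",*a),ray("side",*b)]); R[k]=x; print(k,x.round(4),np.round(e,4))
for k,z in(("ck_top",.115),("fk_top",.125)): print(k,plane("scene",*P[k][0],z).round(4),plane("side",*P[k][1],z).round(4))
d=R["blue"]-R["orange"]; print(np.linalg.norm(d[:2]),np.degrees(np.arctan2(d[1],d[0])))
d=R["fk_top"]-R["ck_top"]; print(np.linalg.norm(d[:2]),np.degrees(np.arctan2(d[1],d[0])))
```

```text
nutend [ 0.5404 -0.0808  0.1263] [0.0009 0.0009]
greenend [ 0.551  -0.1766  0.1279] [0.001 0.001]
ck_top [0.5922 0.2105 0.1138] [0.0005 0.0005]
fk_top [0.5944 0.3284 0.1248] [0.0014 0.0014]
pivot [0.6379 0.1707 0.0813] [0.0006 0.0006]
orange [ 0.5516 -0.0799  0.1136] [0.0009 0.0009]
green [ 0.5629 -0.1745  0.1106] [0.0003 0.0003]
blue [ 0.5734 -0.2691  0.1112] [0.0005 0.0005]
mug [0.7551 0.1983 0.0948] [0.0035 0.0035]
ck_top [0.5924 0.2107 0.115 ] [0.5918 0.2085 0.115 ]
fk_top [0.5933 0.3292 0.125 ] [0.595  0.3264 0.125 ]
0.19040291533738316 -83.41012311421056
0.11792863777820178 88.89800300975797
```

Request:
{"fn": "move_arm", "kwargs": {"targets": [[[31.4, -30.6, 0, 0], [31.4, -30.6, 0, 0], [31.4, -30.6, 0, 0], [31.4, -30.6, 0, 0], [31.4, -30.6, 0, 0], [31.4, -30.6, 0, 0], [31.4, -30.6, 0, 0], [31.4, -30.6, 0, 0], [31.4, -30.6, 0, 0], [31.4, -30.6, 0, 0], [31.4, -30.6, 0, 0], [31.4, -30.6, 0, 0], [31.4, -30.6, 0, 0], [31.4, -30.6, 0, 0], [31.4, -30.6, 0, 0], [31.4, -30.6, 0, 0], [31.4, -30.6, 0, 0], [31.4, -30.6, 0, 0], [31.4, -30.6, 0, 0], [31.4, -30.6, 0, 0]]], "jaw": -0.3}}

```text
clock: 2.1
tcp_pos: [0.5926, 0.2109, 0.2478]
ee_rot: [3.09, 0.563, -0.001]
ft_force: [0.9, -0.6, 0.4]
grip_width: 0.0303
gripper_force: 0.0
```

Request:
{"fn": "move_arm", "kwargs": {"targets": [[[0, 0, 0, -8.5], [0, 0, 0, -8.5], [0, 0, 0, -8.5], [0, 0, 0, -8.5], [0, 0, 0, -8.5], [0, 0, 0, -8.5], [0, 0, 0, -8.5], [0, 0, 0, -8.5], [0, 0, 0, -8.5], [0, 0, 0, -8.5], [0, 0, 0, -8.5], [0, 0, 0, -8.5], [0, 0, 0, -8.5], [0, 0, 0, -8], [0, 0, 0, 0], [0, 0, 0, 0]]]}}

```text
clock: 3.7
tcp_pos: [0.5921, 0.2093, 0.2479]
ee_rot: [-1.102, -2.941, 0.0]
ft_force: [-0.8, 0.1, -0.9]
grip_width: 0.0298
gripper_force: 0.0
```

```bash
cat >> h.py <<'E'
from scipy.spatial.transform import Rotation as R_
def totool(target):
    s=bot.observe(); R=R_.from_rotvec(s["ee_rot"]).as_matrix(); d=np.array(target)-s["tcp_pos"]
    yaw=np.degrees(np.arctan2(R[1,1],R[0,1])); return (R.T@d*1000).round(1), yaw.round(1)
E
python3 - <<'E'
from h import *
p=bot.camera_params("wrist"); im=bot.capture("wrist"); cv2.imwrite("pics/w1.png",im[:,:,::-1])
print(np.round(p["pose"],3).tolist(),p["fx"],bot.observe()["qpos"].round(2))
for n,X in (("ck",(.592,.2095,.115)),("fk",(.5945,.3275,.125)),("pivot",(.638,.171,.081))): print(n,np.round(proj("wrist",X,p),1))
print(totool((.592,.2095,.112)))
E
```

```text
[[0.657, 0.722, 0.219, 0.536], [0.754, -0.628, -0.192, 0.258], [-0.001, 0.291, -0.957, 0.373], [0.0, 0.0, 0.0, 1.0]] 340.7840961833305 [ 0.12  0.59 -0.87  1.51  0.46  1.26  0.05]
ck [278.  202.3]
fk [408.5 101.6]
pivot [279.3 253.9]
(array([2.000e-01, 1.000e-01, 1.361e+02]), np.float64(48.9))
```

View pics/w1.png

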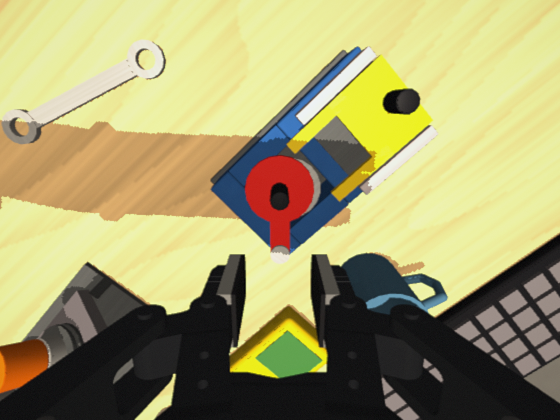

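The wrist view shows the knob top at (280,203), the pivot cap at (280,253) and the fork knob at (405,100), all matching the estimates to 1–2 px. I'll descend around the cover knob.

Request:
{"fn": "move_arm", "kwargs": {"targets": [[[0, 1, 30, 0], [0, 0, 30, 0], [0, 0, 30, 0], [0, 0, 26, 0], [0, 0, 20, 0], [0, 0, 0, 0]]]}}

```text
clock: 4.35
tcp_pos: [0.5914, 0.2091, 0.1095]
ee_rot: [-1.098, -2.94, 0.006]
ft_force: [0.5, 0.7, -0.4]
grip_width: 0.0298
gripper_force: 0.0
```

Request:
{"fn": "move_arm", "kwargs": {"targets": [[[0, 0, 0, 0], [0, 0, 0, 0], [0, 0, 0, 0]]], "jaw": -0.55, "squeeze": 20}}

```text
clock: 4.65
tcp_pos: [0.5935, 0.2107, 0.1137]
ee_rot: [1.096, 2.942, 0.002]
ft_force: [0.2, 0.4, -0.5]
grip_width: 0.0191
gripper_force: 0.0
```

Request:
{"fn": "move_arm", "kwargs": {"targets": [[[-0.6, -8.5, 0, -8], [-0.6, -8.5, 0, -8], [-0.6, -8.5, 0, -8], [-0.6, -8.5, 0, -8], [-0.6, -8.5, 0, -8], [-0.6, -8.5, 0, -8], [-0.6, -8.5, 0, -8], [-0.6, -8.5, 0, -8], [-0.6, -8.5, 0, -8], [-0.6, -8.5, 0, -8], [-0.6, -8.5, 0, -8], [-0.6, -8.5, 0, -8], [0, -1.5, 0, 0], [0, 0, 0, 0], [0, 0, 0, 0]]]}}

```text
clock: 6.15
tcp_pos: [0.6044, 0.1207, 0.1132]
ee_rot: [1.455, -2.784, -0.003]
ft_force: [-5.7, 4.1, 1.4]
grip_width: 0.0194
gripper_force: 3.2
```

Request:
{"fn": "move_arm", "kwargs": {"targets": [[[0, 3, 0, 0], [0, 0, -30, 0], [0, 0, -35, 0], [0, 0, -40, 8.1], [0, 0, -40, 8.1], [0, 0, 0, 8.1], [0, 0, 0, 8.1], [0, 0, 0, 8.1], [0, 0, 0, 8.1], [0, 0, 0, 0]]], "jaw": -0.4}}

```text
clock: 7.15
tcp_pos: [0.6032, 0.121, 0.2582]
ee_rot: [-0.175, 3.135, -0.001]
ft_force: [0.5, -1.1, -0.3]
grip_width: 0.0257
gripper_force: 0.0
```

Run:
```python
from h import *
im=bot.capture("scene"); cv2.imwrite("pics/s2.png",cv2.resize(im[225:305,310:430,::-1],(480,320)))
print(totool((.553,-.0793,.2)), totool((.553,-.0793,.106))[0])
```

```text
(array([  73.3, -193. ,   58.1]), np.float64(96.7)) [  73.4 -192.9  152.1]
```

View pics/s2.png

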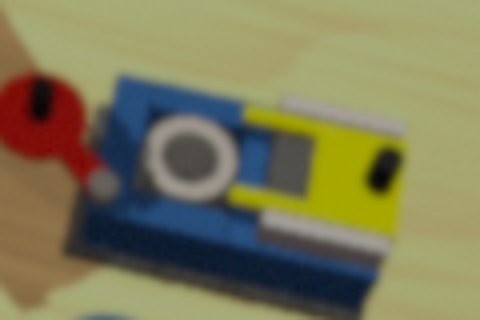

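The crop shows the cover swung fully beside the fixture, with its knob at (40,95), and the socket ring uncovered at crop (190,157). Next is the rack.

Request:
{"fn": "move_arm", "kwargs": {"targets": [[[14.6, -38.6, 5, 0], [14.6, -38.6, 5, 0], [14.6, -38.6, 5, 0], [14.6, -38.6, 5, 0], [14.6, -38.6, 5, 0], [0, 0, 0, 0], [0, 0, 0, 0]]], "jaw": 1}}

```text
clock: 7.9
tcp_pos: [0.5524, -0.0804, 0.2322]
ee_rot: [0.181, -3.136, 0.0]
ft_force: [-0.0, 0.9, -0.1]
grip_width: 0.0853
gripper_force: 0.0
```

Run:
```python
from h import *
print("socket",plane("scene",357.5,264.25,.07).round(4))
p=bot.camera_params("wrist"); im=bot.capture("wrist"); cv2.imwrite("pics/w3.png",im[:,:,::-1])
ax=np.array([-.570,-.066,.819]); e=np.array([.5404,-.0808,.1263])
for s in (0,-.022,-.055,-.067): print(s,np.round(proj("wrist",e+s*ax,p),1))
h=cv2.cvtColor(im,cv2.COLOR_RGB2HSV); m=cv2.inRange(h,(6,180,120),(16,255,255))
k,_,s,c=cv2.connectedComponentsWithStats(m); print([(s[i].tolist(),c[i].round(1).tolist()) for i in range(1,k) if s[i,4]>100])
print(totool((.553,-.0793,.106)))
```

```text
socket [0.6003 0.2184 0.07  ]
0 [279.1 196.7]
-0.022 [279.  206.6]
-0.055 [278.9 218.7]
-0.067 [278.8 222.4]
[([251, 171, 56, 64, 2393], [278.2, 203.0])]
(array([-1.000e-01, -7.000e-01,  1.266e+02]), np.float64(96.7))
```

View pics/w3.png

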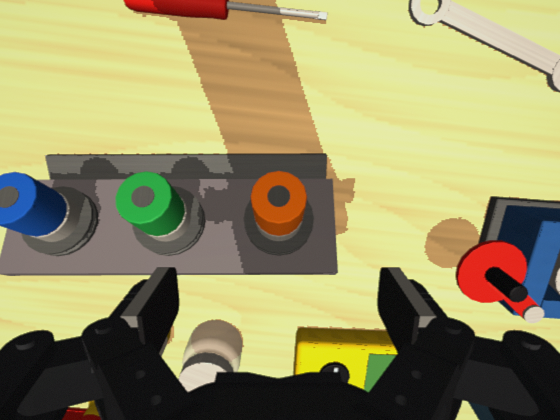

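Wrist view: orange nut face at (278,197), matching the prediction of (279,197). Green is at (143,197), blue at (18,192). I'll check the socket centre numerically in both fixed views while the arm is clear, then grasp.

Run:
```python
from h import *
tiles=[]
for n in("scene","side"):
    im=bot.capture(n); u,v=proj(n,(.5925,.2105,.07)); print(n,"pred",u,v)
    x,y=int(u)-35,int(v)-26; c=im[y:y+52,x:x+70]; tiles.append(cv2.resize(c[:,:,::-1],None,fx=5.6,fy=5.6,interpolation=cv2.INTER_NEAREST))
    h=cv2.cvtColor(im,cv2.COLOR_RGB2HSV); m=cv2.inRange(h,(0,0,120),(179,60,255)); k,l,s,ce=cv2.connectedComponentsWithStats(m)
    for i in range(1,k):
        if s[i,4]>60 and np.hypot(ce[i][0]-u,ce[i][1]-v)<40:
            pts=cv2.findContours((l==i).astype(np.uint8),0,1)[0][0]; el=cv2.fitEllipse(cv2.convexHull(pts)); print(s[i],el,plane(n,*el[0],.07).round(4))
cv2.imwrite("pics/ring.png",np.hstack(tiles))
```

```text
scene pred 355.0304511248444 260.69785574040486
[346 254  23  21 233] ((357.02191162109375, 263.921630859375), (20.121875762939453, 22.761186599731445), 109.8921127319336) [0.5998 0.2171 0.07  ]
side pred 273.6899827704638 153.54321770473643
[261 105  24  34 117] ((268.02239990234375, 118.51223754882812), (8.60354232788086, 49.842796325683594), 139.30340576171875) [0.637  0.3672 0.07  ]
[243 123  13  17  65] ((248.8701171875, 131.65753173828125), (4.345448017120361, 20.690298080444336), 145.0018768310547) [0.5635 0.328  0.07  ]
[265 145  21  14 159] ((274.79241943359375, 151.84512329101562), (13.594222068786621, 20.8725528717041), 89.35460662841797) [0.5979 0.216  0.07  ]
```

View pics/ring.png

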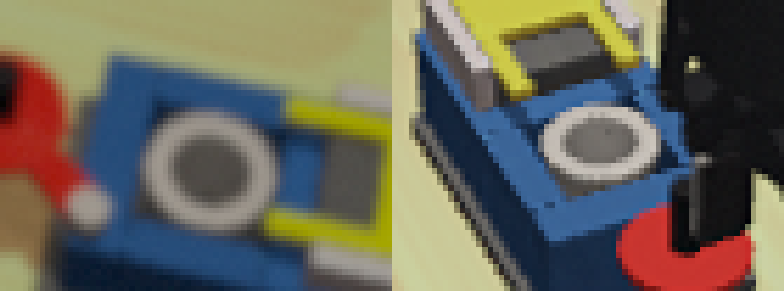

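Both views put the ring at (0.599, 0.2165), so the cover started about 0.15 rad open. I'll use that as the socket centre. Now grasping the orange holder.

Request:
{"fn": "move_arm", "kwargs": {"targets": [[[0, -0.7, 35, 0], [0, 0, 35, 0], [0, 0, 30, 0], [0, 0, 20, 0], [0, 0, 10, 0], [0, 0, 0, 0], [0, 0, 0, 0]]]}}

```text
clock: 8.75
tcp_pos: [0.5534, -0.0788, 0.1033]
ee_rot: [-0.182, 3.135, 0.0]
ft_force: [0.1, 0.3, 0.2]
grip_width: 0.0856
gripper_force: 0.0
```

Request:
{"fn": "move_arm", "kwargs": {"targets": [[[0, 0, 0, 0], [0, 0, 0, 0], [0, 0, 0, 0], [0, 0, 0, 0], [0, 0, 0, 0], [0, 0, 0, 0]]], "jaw": -1, "squeeze": 50}}

```text
clock: 9.35
tcp_pos: [0.5529, -0.0799, 0.1031]
ee_rot: [-0.179, 3.136, -0.001]
ft_force: [-2.5, -1.1, 5.5]
grip_width: 0.0391
gripper_force: 49.7
```

Request:
{"fn": "move_arm", "kwargs": {"targets": [[[2.9, 0, -4.1, 0], [4.3, 0, -6.1, 0], [5.7, 0, -8.2, 0], [5.7, 0, -8.2, 0], [5.7, 0, -8.2, 0], [5.7, 0, -8.2, 0], [5.7, 0, -8.2, 0], [0, 0, -15, 0], [0, 0, -25, 0], [0, 0, -30, 0], [0, 0, 0, 0], [0, 0, 0, 0]]]}}

```text
clock: 10.55
tcp_pos: [0.5175, -0.0839, 0.2242]
ee_rot: [-0.179, 3.135, -0.001]
ft_force: [-0.2, 0.0, -5.0]
grip_width: 0.0392
gripper_force: 51.1
```

Run:
```python
from h import *
s=bot.observe(); t=s["tcp_pos"]; print(s["ft_force"].round(1),s["grip_width"])
im=bot.capture("side"); im2=bot.capture("scene")
u,v=proj("side",t); x,y=int(u)-70,int(v)-60; u,v=proj("scene",t); x2,y2=int(u)-50,int(v)-50
print(x,y,x2,y2)
cv2.imwrite("pics/g4.png",np.hstack([cv2.resize(im[y:y+130,x:x+130,::-1],(390,390)),cv2.resize(im2[y2:y2+100,x2:x2+100,::-1],(390,390))]))
print(totool((.599-.04,.2165,t[2])))
```

```text
[-0.2  0.  -5. ] 0.03918295469792437
223 130 199 121
(array([-76.5, 293.8,  -1.6]), np.float64(96.6))
```

View pics/g4.png

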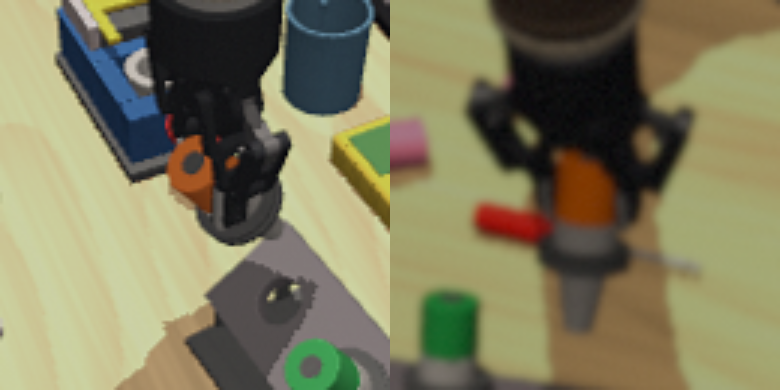

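The holder is out and gripped, still leaning 35° in the pads with its nut towards the robot and taper tip away. I'll carry it over the socket and stand it upright by letting the tip bear on the socket wall.

Request:
{"fn": "move_arm", "kwargs": {"targets": [[[-3.5, 15, 0, 0], [-7, 30, 0, 0], [-7, 30, 0, 0], [-7, 30, 0, 0], [-7, 30, 0, 0], [-7, 30, 0, 0], [-7, 30, 0, 0], [-7, 30, 0, 0], [-7, 30, 0, 0], [-5, 20, 0, 0], [-2.7, 13.5, 0, 0], [0, 0, 25, 0], [0, 0, 20, 0], [0, 0, 10, 0], [0, 0, 5, 0], [0, 0, 0, 0], [0, 0, 0, 0]]]}}

```text
clock: 12.35
tcp_pos: [0.5512, 0.2107, 0.1643]
ee_rot: [-0.18, 3.136, 0.001]
ft_force: [-0.6, -0.2, -3.1]
grip_width: 0.0392
gripper_force: 51.0
```

Run:
```python
from h import *
s=bot.observe(); t=s["tcp_pos"]; print(t,s["ft_force"].round(1))
im=bot.capture("side"); im2=bot.capture("scene")
x,y=225,80; x2,y2=315,205
cv2.imwrite("pics/g5.png",np.hstack([cv2.resize(im[y:y+100,x:x+100,::-1],(400,400),interpolation=2),cv2.resize(im2[y2:y2+100,x2:x2+100,::-1],(400,400),interpolation=2)]))
tip=t+[.052,.006,-.068]
for X in(tip,(.599,.2165,.07)): print([np.round(v,1) for v in (np.array(proj("side",X))-[x,y],np.array(proj("scene",X))-[x2,y2])])
```

```text
[0.55124515 0.21073165 0.16427543] [-0.6 -0.2 -3.1]
[array([51.5, 63.4]), array([43. , 55.1])]
[array([50.1, 71.6]), array([41.9, 58.6])]
```

View pics/g5.png

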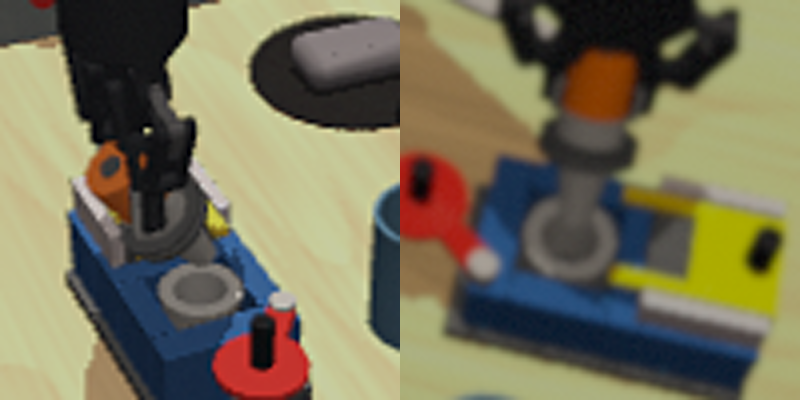

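Side crop: ring centre at (200,290), as predicted, with the taper tip just above it near (208,252). Scene crop: the taper points into the ring at about (570,235). Lowering the tip into the mouth with a lighter grip.

Request:
{"fn": "move_arm", "kwargs": {"targets": [[[0, 0, 8, 0], [0, 0, 8, 0], [0, 0, 6, 0], [0, 0, 6, 0], [0, 0, 4, 0], [0, 0, 0, 0], [0, 0, 0, 0]]], "squeeze": 30}}

```text
clock: 13.15
tcp_pos: [0.5509, 0.2106, 0.1315]
ee_rot: [0.18, -3.136, -0.0]
ft_force: [0.0, 0.4, -4.8]
grip_width: 0.0391
gripper_force: 51.0
```

Request:
{"fn": "move_arm", "kwargs": {"targets": [[[-3, 0, 0, 0], [-3, 0, 0, 0], [-3, 0, 0, 0], [-3, 0, 0, 0], [-3, 0, 0, 0], [0, 0, 0, 0]]], "jaw": -1, "squeeze": 30}}

```text
clock: 13.75
tcp_pos: [0.563, 0.2125, 0.1313]
ee_rot: [0.182, -3.131, 0.002]
ft_force: [-10.9, -1.6, 2.4]
grip_width: 0.0393
gripper_force: 51.7
```

Request:
{"fn": "move_arm", "kwargs": {"targets": [[[-2, 0, 0, 0], [-2, 0, 0, 0], [-2, 0, 0, 0], [-2, 0, 0, 0], [0, 0, 0, 0]]], "squeeze": 20}}

```text
clock: 14.25
tcp_pos: [0.5718, 0.2137, 0.1313]
ee_rot: [0.182, -3.133, 0.0]
ft_force: [-8.3, 0.7, -0.8]
grip_width: 0.0391
gripper_force: 51.3
```

Request:
{"fn": "move_arm", "kwargs": {"targets": [[[-3, 0, 0, 0], [-3, 0, 0, 0], [-3, 0, 0, 0], [-3, 0, 0, 0], [-3, 0, 0, 0], [0, 0, 0, 0]]]}}

```text
clock: 14.85
tcp_pos: [0.5874, 0.2155, 0.1313]
ee_rot: [0.181, -3.134, -0.001]
ft_force: [-5.1, 0.4, -1.4]
grip_width: 0.039
gripper_force: 50.2
```

Request:
{"fn": "move_arm", "kwargs": {"targets": [[[-3, 0, 0, 0], [-3, 0, 0, 0], [-3, 0, 0, 0], [-3, 0, 0, 0], [0, 0, 0, 0]]]}}

```text
clock: 15.35
tcp_pos: [0.5991, 0.217, 0.1315]
ee_rot: [0.182, -3.133, -0.001]
ft_force: [-7.1, -0.1, 0.3]
grip_width: 0.039
gripper_force: 49.8
```

Run:
```python
from h import *
s=bot.observe(); print(s["tcp_pos"].round(4),s["ft_force"].round(1),s["moment"].round(2))
R=R_.from_rotvec(s["ee_rot"]).as_matrix()
for n in("side","scene","wrist"):
    im=bot.capture(n); cv2.imwrite(f"pics/u_{n}.png",im[:,:,::-1])
    m=cv2.inRange(cv2.cvtColor(im,cv2.COLOR_RGB2HSV),(6,150,80),(16,255,255)); k,l,st,c=cv2.connectedComponentsWithStats(m)
    for i in range(1,k):
        if st[i,4]>40:
            ys,xs=np.nonzero(l==i); v,vec=np.linalg.eigh(np.cov(xs,ys)); print(n,st[i],c[i].round(1),"axis",np.degrees(np.arctan2(vec[1,1],vec[0,1])).round(1))
    a=np.array(proj(n,(.599,.2165,.137)));b=np.array(proj(n,(.599,.2165,.1)));print(" upright nut",a.round(1),b.round(1),np.degrees(np.arctan2(*(b-a)[::-1])).round(1))
```

```text
[0.5991 0.217  0.1315] [-7.1 -0.1  0.3] [0.06 1.75 0.03]
side [265 120  10  20 146] [269.8 130.4] axis 79.7
 upright nut [274.8 131.2] [275.  142.7] 89.2
scene [307 242  26  29  92] [319.6 254.2] axis 53.7
scene [353 244  17  15 201] [361.3 250.7] axis 149.7
scene [ 79 313 113  43 149] [126.3 329.8] axis -177.1
 upright nut [360.6 250.5] [358.5 257.9] 105.8
wrist [124 178  40  43  53] [147.3 195.7] axis 47.3
wrist [  217   234   122   140 11092] [277.6 303.3] axis 90.7
 upright nut [276.3 298.3] [276.6 258.3] -89.6
```

Request:
{"fn": "move_arm", "kwargs": {"targets": [[[-2.5, 0, 0, 0], [-2, 0, 0, 0], [0, 0, 0, 0], [2, 0, 0, 0], [2.5, 0, 0, 0], [0, 0, 0, 0]]]}}

```text
clock: 16.1
tcp_pos: [0.6007, 0.2159, 0.1315]
ee_rot: [-0.18, 3.136, -0.001]
ft_force: [-0.1, -0.2, -3.5]
grip_width: 0.039
gripper_force: 49.3
```

Request:
{"fn": "move_arm", "kwargs": {"targets": [[[0, 0, 3, 0], [0, 0, 3, 0], [0, 0, 3, 0], [0, 0, 0, 0], [0, 0, 0, 0]]]}}

```text
clock: 16.6
tcp_pos: [0.6006, 0.2162, 0.1223]
ee_rot: [0.18, -3.136, 0.0]
ft_force: [-0.4, 0.2, -4.7]
grip_width: 0.0392
gripper_force: 49.3
```

Request:
{"fn": "move_arm", "kwargs": {"targets": [[[0, 0, 2, 0], [0, 0, 2, 0], [0, 0, 2, 0], [0, 0, 0, 0], [0, 0, 0, 0]]]}}

```text
clock: 17.1
tcp_pos: [0.6003, 0.2163, 0.1163]
ee_rot: [0.18, -3.136, 0.0]
ft_force: [-2.1, 0.5, -4.4]
grip_width: 0.0388
gripper_force: 49.3
```

Request:
{"fn": "move_arm", "kwargs": {"targets": [[[0, 0, 1, 0], [0, 0, 1, 0], [0, 0, 1, 0], [0, 0, 0, 0], [0, 0, 0, 0]]]}}

```text
clock: 17.6
tcp_pos: [0.6003, 0.2164, 0.1135]
ee_rot: [0.18, -3.136, -0.0]
ft_force: [-3.8, 1.2, -2.5]
grip_width: 0.0391
gripper_force: 49.4
```

Request:
{"fn": "move_arm", "kwargs": {"targets": [[[0.8, 0.3, 0, 0], [0, 0, 1, 0], [0, 0, 1, 0], [0, 0, 0, 0], [0, 0, 0, 0]]]}}

```text
clock: 18.1
tcp_pos: [0.5997, 0.2165, 0.1114]
ee_rot: [0.18, -3.136, -0.0]
ft_force: [-3.3, 1.7, -1.8]
grip_width: 0.0389
gripper_force: 49.4
```

Request:
{"fn": "move_arm", "kwargs": {"targets": [[[0, 0, 1, 0], [0, 0, 0, 0], [0, 0, 0, 0]]]}}

```text
clock: 18.4
tcp_pos: [0.5996, 0.2165, 0.1105]
ee_rot: [0.18, -3.136, -0.0]
ft_force: [-3.7, 0.8, -1.5]
grip_width: 0.039
gripper_force: 49.4
```

Request:
{"fn": "move_arm", "kwargs": {"targets": [[[0.6, 0.2, 1, 0], [0, 0, 1, 0], [0, 0, 0, 0], [0, 0, 0, 0]]]}}

```text
clock: 18.8
tcp_pos: [0.5991, 0.2166, 0.1084]
ee_rot: [0.18, -3.136, -0.0]
ft_force: [-3.9, 0.9, -2.4]
grip_width: 0.0385
gripper_force: 49.5
```

```bash
cat > nut.py <<'E'
from h import *
s=bot.observe(); print(s["clock"].round(2),s["tcp_pos"].round(4),s["ft_force"].round(1),s["moment"].round(2))
import sys
for n in("side","scene"):
    im=bot.capture(n); cv2.imwrite(f"pics/last_{n}.png",im[:,:,::-1])
    m=cv2.inRange(cv2.cvtColor(im,cv2.COLOR_RGB2HSV),(6,150,80),(16,255,255)); k,l,st,c=cv2.connectedComponentsWithStats(m)
    for i in range(1,k):
        if st[i,4]>60 and np.hypot(*(c[i]-proj(n,(.599,.2165,.12))))<25: print(n,st[i],c[i].round(1))
    for z in(.137,.118,.099): print("  ",np.round(proj(n,(.599,.2165,z)),1))
E
python3 nut.py
```

```text
Traceback (most recent call last):
  File "nut.py", line 2, in <module>
    s=bot.observe(); print(s["clock"].round(2),s["tcp_pos"].round(4),s["ft_force"].round(1),s["moment"].round(2))
                           ^^^^^^^^^^^^^^^^
AttributeError: 'float' object has no attribute 'round'
```

Request:
{"fn": "move_arm", "kwargs": {"targets": [[[0.5, 0.2, 0.7, 0], [0, 0, 0.7, 0], [0, 0, 0, 0], [0, 0, 0, 0]]]}}

```text
clock: 19.2
tcp_pos: [0.5991, 0.2168, 0.1076]
ee_rot: [-0.18, 3.135, 0.0]
ft_force: [-1.5, 1.7, 3.6]
grip_width: 0.0386
gripper_force: 49.9
```

Request:
{"fn": "move_arm", "kwargs": {"targets": [[[0, 0, 0.7, 0], [0, 0, 0.7, 0], [0, 0, 0, 0], [0, 0, 0, 0]]]}}

```text
clock: 19.6
tcp_pos: [0.5995, 0.2168, 0.1071]
ee_rot: [-0.179, 3.134, 0.0]
ft_force: [-2.1, -0.9, 12.4]
grip_width: 0.0394
gripper_force: 50.9
```

```bash
sed -i 's/s\["clock"\].round(2)/s["clock"]/' nut.py; python3 nut.py
```

```text
19.6 [0.5995 0.2168 0.1071] [-2.1 -0.9 12.4] [-0.24  1.07  0.02]
side [265 127  10  21 145] [269.9 137.9]
   [274.8 131.2]
   [274.9 137.2]
   [275. 143.]
scene [352 249  17  15 184] [359.8 255.8]
   [360.6 250.5]
   [359.5 254.3]
   [358.4 258.1]
```

Request:
{"fn": "move_arm", "kwargs": {"targets": [[[0, 0, -0.8, 0], [0, 0, 0, 0]]]}}

```text
clock: 19.9
tcp_pos: [0.5994, 0.2167, 0.1073]
ee_rot: [-0.179, 3.135, 0.0]
ft_force: [-0.9, 0.3, 8.2]
grip_width: 0.039
gripper_force: 50.0
```

Request:
{"fn": "move_arm", "kwargs": {"targets": [[[0, 0, 0, 0], [0, 0, 0, 0], [0, 0, 0, 0], [0, 0, 0, 0]]], "jaw": 0.5}}

```text
clock: 20.3
tcp_pos: [0.5987, 0.2164, 0.1062]
ee_rot: [0.18, -3.136, 0.001]
ft_force: [0.6, 0.1, -0.3]
grip_width: 0.0641
gripper_force: 0.0
```

```bash
python3 nut.py
```

```text
20.3 [0.5987 0.2164 0.1062] [ 0.6  0.1 -0.3] [-0.01  0.    0.01]
side [267 127  10  21 154] [271.4 137.7]
   [274.8 131.2]
   [274.9 137.2]
   [275. 143.]
scene [352 248  18  17 220] [359.5 256.3]
   [360.6 250.5]
   [359.5 254.3]
   [358.4 258.1]
```

Request:
{"fn": "move_arm", "kwargs": {"targets": [[[0, 0, -8, 0], [0, 0, -20, 0], [0, 0, -30, 0], [0, 0, -30, 0], [0, 0, -30, 0], [0, 0, -30, 0], [0, 0, 0, 0], [0, 0, 0, 0]]]}}

```text
clock: 21.2
tcp_pos: [0.5988, 0.2169, 0.2555]
ee_rot: [-0.18, 3.135, 0.0]
ft_force: [-0.2, -0.8, -0.9]
grip_width: 0.0641
gripper_force: 0.0
```

```bash
python3 nut.py
python3 - <<'E'
from h import *
p=bot.camera_params("wrist"); w=bot.capture("wrist"); X=(.599,.2165,.137)
u,v=proj("wrist",X,p); print("wrist nut face pred",u,v, proj("wrist",(.599,.2165,.082),p))
m=cv2.inRange(cv2.cvtColor(w,cv2.COLOR_RGB2HSV),(6,150,80),(16,255,255)); k,l,st,c=cv2.connectedComponentsWithStats(m)
print([(st[i].tolist(),c[i].round(1).tolist()) for i in range(1,k) if st[i,4]>300])
a=cv2.imread("pics/last_scene.png");b=cv2.imread("pics/last_side.png")
c=lambda im,x,y,w,h:cv2.resize(im[y:y+h,x:x+w],(400,300),interpolation=cv2.INTER_CUBIC)
x,y=max(0,min(560-200,int(u)-100)),max(0,min(420-150,int(v)-75)); print(x,y,bot.observe()["tcp_pos"])
cv2.imwrite("pics/home.png",np.vstack([np.hstack([c(a,315,215,100,75),c(b,225,95,80,60)]),np.hstack([c(w[:,:,::-1],x,y,200,150),np.zeros((300,400,3),np.uint8)])]))
E
```

```text
21.2 [0.5988 0.2169 0.2555] [-0.2 -0.8 -0.9] [-0.04  0.02  0.02]
side [267 128  15  20 245] [274.2 137.3]
   [274.8 131.2]
   [274.9 137.2]
   [275. 143.]
scene [352 244  17  21 263] [359.7 254.5]
   [360.6 250.5]
   [359.5 254.3]
   [358.4 258.1]
wrist nut face pred 278.1630127773348 209.56368350976825 (np.float64(278.1804554588605), np.float64(191.42052480896297))
[([253, 174, 53, 59, 2105], [279.2, 203.0])]
178 134 [0.59825863 0.21618229 0.25344887]
```

View pics/home.png

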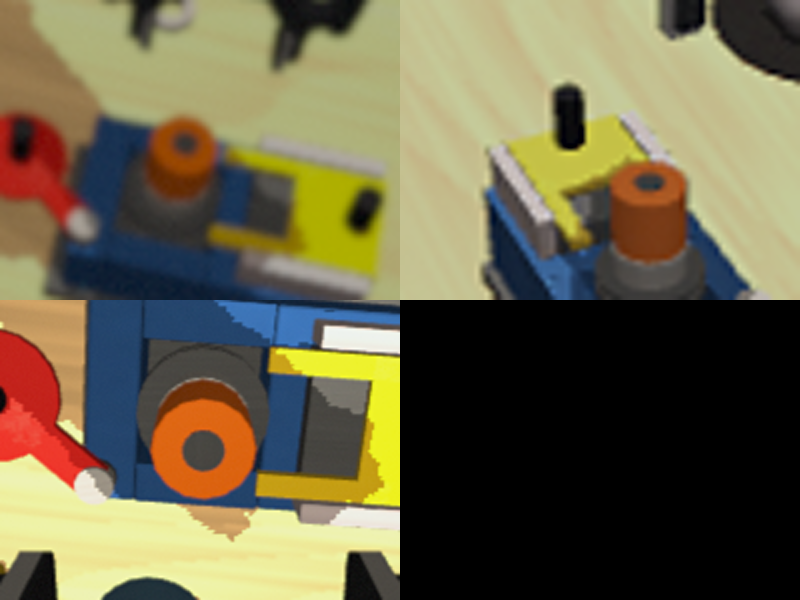

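Last crop: the holder stands upright with its flange concentric on the socket and no rim showing. The nut centroid matches the fully-home prediction within 0.2 px in both views, and the cover is still open. Next, push the fork in with closed fingers from behind its knob.

Request:
{"fn": "move_arm", "kwargs": {"targets": [[[-1.9, 28.8, 0, 0], [-1.9, 28.8, 0, 0], [-1.9, 28.8, 0, 0], [-1.9, 28.8, 0, 0], [-1.9, 28.8, 0, 0], [0, 0, 0, 8.5], [0, 0, 0, 8.5], [0, 0, 0, 8.5], [0, 0, 0, 8.5], [0, 0, 0, 8.5], [0, 0, 0, 8.5], [0, 0, 0, 8.5], [0, 0, 0, 8.5], [0, 0, 0, 8.5], [0, 0, 0, 8.5], [0, 0, 0, 8.5], [0, 0, 0, 0], [0, 0, 0, 0]]], "jaw": -1}}

```text
clock: 23.15
tcp_pos: [0.5914, 0.3606, 0.2537]
ee_rot: [2.156, 2.285, -0.002]
ft_force: [-0.9, -0.1, 0.2]
grip_width: -0.0001
gripper_force: 0.0
```

```bash
cat > fk.py <<'E'
from h import *
s=bot.observe(); print(s["clock"],s["tcp_pos"].round(4),s["ft_force"].round(1),s["grip_width"])
print(totool((.5915,.361,.117)))
R=[]
for n in("scene","side"):
    im=bot.capture(n); cv2.imwrite(f"pics/f_{n}.png",im[:,:,::-1]); h=cv2.cvtColor(im,cv2.COLOR_RGB2HSV)
    m=cv2.inRange(h,(24,150,90),(34,255,255)); k,l,st,c=cv2.connectedComponentsWithStats(m)
    for i in range(1,k):
        if st[i,4]>100 and np.hypot(*(c[i]-proj(n,(.594,.31,.09))))<40: print(n,"yellow",st[i],c[i].round(1))
    for q in (112,64):
        X=np.array([.599,.2165,.11])+q/1e3*np.array([-.052,.9986,0]); print("  knob",q,np.round(proj(n,X),1))
E
python3 fk.py
```

```text
23.15 [0.5914 0.3606 0.2537] [-0.9 -0.1  0.2] -7.520193978219868e-05
(array([  0.5,   0.3, 136.7]), np.float64(3.3))
scene yellow [367 252  44  31 538] [391.9 269.1]
  knob 112 [406.2 266.3]
  knob 64 [385.8 261.8]
side yellow [247 118  27  26 171] [260.2 128. ]
  knob 112 [258.1 117.4]
  knob 64 [265.  126.6]
```

Request:
{"fn": "move_arm", "kwargs": {"targets": [[[0, 0, 40, 0], [0, 0, 40, 0], [0, 0, 30, 0], [0, 0, 18, 0], [0, 0, 8, 0], [0, 0, 0, 0], [-4, 0, 0, 0], [-5, 0, 0, 0], [-5, 0, 0, 0], [-5, 0, 0, 0], [0, 0, 0, 0]]]}}

```text
clock: 24.35
tcp_pos: [0.5932, 0.3411, 0.1192]
ee_rot: [2.162, 2.279, 0.001]
ft_force: [-0.3, -0.2, -0.3]
grip_width: -0.0
gripper_force: 0.0
```

Request:
{"fn": "move_arm", "kwargs": {"targets": [[[-5, 0, 0, 0], [-5, 0, 0, 0], [-5, 0, 0, 0], [-5, 0, 0, 0], [-5, 0, 0, 0], [-5, 0, 0, 0], [-3, 0, 0, 0], [0, 0, 0, 0]]]}}

```text
clock: 25.15
tcp_pos: [0.5945, 0.3077, 0.1182]
ee_rot: [2.162, 2.279, -0.002]
ft_force: [0.4, -0.5, 0.3]
grip_width: -0.0001
gripper_force: 0.0
```

Request:
{"fn": "move_arm", "kwargs": {"targets": [[[-2, 0, 0, 0], [-2, 0, 0, 0], [-1, 0, 0, 0], [0, 0, 0, 0]]]}}

```text
clock: 25.55
tcp_pos: [0.5945, 0.3036, 0.1183]
ee_rot: [2.161, 2.28, -0.001]
ft_force: [0.1, 0.7, -0.7]
grip_width: -0.0
gripper_force: 0.5
```

```bash
python3 fk.py
```

```text
25.55 [0.5945 0.3036 0.1183] [ 0.1  0.7 -0.7] -3.3554243072573196e-06
(array([57.4,  0. ,  1.3]), np.float64(3.1))
scene yellow [349 252  42  27 512] [373.9 266.9]
  knob 112 [406.2 266.3]
  knob 64 [385.8 261.8]
side yellow [254 131  15  21 120] [261.3 138.9]
  knob 112 [258.1 117.4]
  knob 64 [265.  126.6]
```

Request:
{"fn": "move_arm", "kwargs": {"targets": [[[-1.5, 0, 0, 0], [-1.5, 0, 0, 0], [-1, 0, 0, 0], [0, 0, 0, 0]]]}}

```text
clock: 26.05
tcp_pos: [0.5947, 0.3011, 0.1185]
ee_rot: [-2.159, -2.28, -0.002]
ft_force: [1.0, 5.0, -4.0]
grip_width: -0.0001
gripper_force: 2.7
```

Request:
{"fn": "move_arm", "kwargs": {"targets": [[[-1, 0, 0, 0], [-1, 0, 0, 0], [-1, 0, 0, 0], [0, 0, 0, 0]]]}}

```text
clock: 26.45
tcp_pos: [0.5946, 0.3009, 0.1187]
ee_rot: [-2.156, -2.28, -0.008]
ft_force: [1.4, 13.3, -7.1]
grip_width: -0.0
gripper_force: 6.4
```

The tool stopped 84 mm from the socket with force building. That is the predicted stop position. Backing off and lifting clear.

Request:
{"fn": "move_arm", "kwargs": {"targets": [[[5, 0, 0, 0], [8, 0, 0, 0], [10, 0, -10, 0], [10, 0, -30, 0], [10, 0, -40, 0], [10, 0, -40, 0], [30, 0, -30, 0], [40, 0, 0, 0], [0, 0, 0, 0], [0, 0, 0, 0]]]}}

```text
clock: 27.45
tcp_pos: [0.5875, 0.4214, 0.269]
ee_rot: [-2.158, -2.282, -0.0]
ft_force: [-0.0, -0.7, 0.2]
grip_width: 0.0002
gripper_force: 0.0
```

```bash
python3 fk.py; python3 nut.py
python3 - <<'E'
from h import *
# black knob: dark pixels near predicted, in both views
for n in("scene","side"):
    im=cv2.imread(f"pics/last_{n}.png"); m=cv2.inRange(im,(0,0,0),(50,50,50)); k,l,st,c=cv2.connectedComponentsWithStats(m)
    u=proj(n,(.5957,.2804,.11)); print(n,np.round(u,1),[(st[i].tolist(),c[i].round(1).tolist()) for i in range(1,k) if st[i,4]>15 and np.hypot(*(c[i]-u))<18])
E
```

```text
27.45 [0.5875 0.4214 0.269 ] [-0.  -0.7  0.2] 0.00024554051813937275
(array([-60.5,   0.6, 152. ]), np.float64(3.2))
scene yellow [348 251  45  28 609] [374.7 266. ]
  knob 112 [406.2 266.3]
  knob 64 [385.8 261.8]
side yellow [254 130  16  24 187] [261.8 139.9]
  knob 112 [258.1 117.4]
  knob 64 [265.  126.6]
27.55 [0.5888 0.419  0.2686] [-0.4 -0.8 -0.1] [-0.04 -0.03  0.01]
side [267 132  15  16 161] [274.5 140.1]
   [274.8 131.2]
   [274.9 137.2]
   [275. 143.]
scene [352 251  16  14  96] [358.4 259.8]
   [360.6 250.5]
   [359.5 254.3]
   [358.4 258.1]
scene [385.8 261.8] [([383, 258, 7, 10, 43], [385.9, 262.8]), ([395, 259, 13, 14, 107], [401.9, 264.4])]
side [265.1 126.6] [([262, 121, 7, 13, 64], [264.8, 126.7])]
```

Run:
```python
from h import *
for n in("scene","side"):
    im=cv2.imread(f"pics/last_{n}.png"); h=cv2.cvtColor(im,cv2.COLOR_BGR2HSV); m=cv2.inRange(h,(4,120,70),(22,255,255)); k,l,st,c=cv2.connectedComponentsWithStats(m)
    u=proj(n,(.599,.2165,.118)); print(n,np.round(u,1),[(st[i].tolist(),c[i].round(1).tolist()) for i in range(1,k) if st[i,4]>30 and np.hypot(*(c[i]-u))<18])
    a=np.round(proj(n,(.599,.2165,.137))).astype(int); print(h[a[1]-3:a[1]+4,a[0]].tolist())
    kn=np.round(proj(n,(.604,.1215,.1)),1); m=cv2.inRange(im,(0,0,0),(50,50,50)); k,l,st,c=cv2.connectedComponentsWithStats(m); print("cover knob",kn,[c[i].round(1).tolist() for i in range(1,k) if st[i,4]>15 and np.hypot(*(c[i]-kn))<15])
```

```text
scene [359.5 254.3] []
[[17, 195, 140], [15, 136, 116], [14, 71, 90], [18, 32, 79], [20, 30, 77], [14, 71, 90], [15, 142, 115]]
cover knob [319.9 249.4] [[319.8, 250.0]]
side [274.9 137.2] [([267, 127, 15, 21, 250], [274.4, 137.1])]
[[18, 196, 194], [17, 154, 159], [14, 32, 104], [0, 0, 96], [105, 16, 96], [16, 169, 157], [17, 190, 193]]
cover knob [291. 164.] [[285.2, 154.8], [290.1, 165.0]]
```

```bash
python3 -c "
from station import bot
print(bot.job_done())"
```

```text
the job is handed in; nothing more can be done
None
```

The job is handed in at about 28 s: the orange holder stands upright and fully home in the socket, the fork is pushed to its stop over the flange, the cover is left open, and the arm is clear of everything.

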